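# Hang a washed dissecting board on the drying rail with an S-hook

## Task

Take the wide dissecting board (the one with the hanging hole) out of the crowded draining rack, stand it in the empty single stand and let go, because in the rack there is no room to get a hook through the hole. Then take the S-hook off the drying rail by its black grip, pass its lower bend through the hole, lift the board out of the stand on the hook alone, and hang the S-hook back on the rail, anywhere that the board hangs free and upright without touching the beaker below or anything else. Leave the two plain boards standing in the rack, and leave the bottle and the beaker where they are; do not let the board or the hook fall onto the bench.

Things in the scene. Friction and masses are not known exactly. Their poses are not given: they have to be found in the camera images.
- board_center (a point): Centre of the dissecting board to hang: white plastic plate 8 mm thick (x), 100 mm wide (y), 130 mm tall (z, up), about 100 g; the widest of the three boards in the rack and the only one with a hole. Same on both faces. Starts upright in one of the rack's three slots.
- board_hole (a point): Centre of the board's hanging hole, through its thickness (axis = board x), 26 mm wide (y) and 24 mm tall (z), on the board's middle line 39 mm above the board's centre; 14 mm of board remain above the hole, so its upper edge is 12 mm above this point. Same axes as the board.
- plain_a_center (a point): Centre of a plain white board without hole, 8 x 70 x 130 mm (x, y, z), loose in another rack slot; leave it.
- plain_b_center (a point): Centre of a second plain white board without hole, like the first; leave it.
- rack: Grey draining rack, fixed; origin at the centre of its underside. Base 150 (x) x 120 mm (y); three slots along y at x = -36, 0, +36 mm, 11 mm wide, open-ended, floor 8 mm up, fins to 32 mm. End panels 4 mm thick at x = -70 and +70 mm, 126 mm high. Boards stand with faces square to rack x, about 28 mm free between neighbours.
- stand: Empty steel stand for one board, fixed; origin at the centre of its underside. Base 90 (x) x 110 mm (y); one slot along y, 11.6 mm wide, 90 mm long, open-ended, floor 8 mm up, fins to 30 mm, lips flaring above to 41 mm up. A board stands in it with faces square to stand x, either way round, its middle near the slot's middle, its centre then 73 mm above the bench.
- hook_grip (a point): Centre of the S-hook's black grip: 24 mm (x) x 10 mm thick (y) x 28 mm tall (z, up), 8 mm of stem clear below it. The S below it, bent from steel strip 8 mm wide (y) and 4 mm thick, lies in its xz plane, balanced under the grip; 80 g, underside 120 mm below this point. It starts hanging on the rail, its +x pointing from the bar to the robot's side.
- hook_bend (a point): In the lower bend, where the hole's upper edge rests, 114 mm below the grip's centre; hook axes. Shank at x = -11 mm, open upturned tip at x = +11 mm; 13 mm from underside to tip, so the bend passes level through the hole moving along hook +x. The shank rises straight to 87 mm below the grip's centre, then slants to x = +15 mm at 58 mm below it.
- hook_saddle (a point): In the upper bend, where the bar's axis lies when hung, 31.6 mm below the grip's centre; hook axes. The bend spans x = -15 (open tip, ending 44 mm below the grip's centre) to +15 mm. The bar goes in and out on the -x side under that tip, best with its axis 57 mm below the grip's centre; then the hook is lowered (or, taking it off, first raised) 25 mm.
- rail_bar (a point): Middle of the drying rail's bar, on its axis, 230 mm above the bench: fixed steel bar 10 mm thick along its y, 400 mm between posts of 14 mm at y = -200 and +200 mm. Its x is level, pointing away from the robot.
- beaker: Glass beaker on the bench beneath the rail, origin at the centre of its underside, 64 mm across, 80 mm tall; leave it. The underside of a hung board is about 31 mm above the bench.
- bottle: White plastic bottle with blue cap on the bench between rack and stand, origin at the centre of its underside, 58 mm across, 140 mm tall; leave it.
Not all that is in view belongs to the job. What is shaped like the part that bears board_center but purple or yellow is not meant.

How it is judged:
On the way, in this order (a step that is already met when the one before it is completed fails the run):
1. the wide board stands upright in the single stand, let go (x of board_center in the frame of stand between -0.01 and 0.01 m and y of board_center in the frame of stand between -0.035 and 0.035 m and z of board_center in the frame of stand between 0.068 and 0.077 m and angle between board_center's own z axis and vertical below 0.15 rad and contact force between the fingers and board below 0.2 N), for 0.2 s.
2. the held S-hook is through the hole and has lifted the board clear of the stand, with no finger on the board (contact force between the fingers and hook above 0.5 N and contact force between the fingers and board below 0.2 N and x of hook_bend in the frame of board_hole between -0.015 and 0.015 m and y of hook_bend in the frame of board_hole between -0.013 and 0.013 m and z of hook_bend in the frame of board_hole between -0.002 and 0.016 m and height (world z) of board_center above 0.115 m and contact force between board and stand below 0.05 N), for 0.2 s.
At the end, for the whole second after the job is handed in: The S-hook hangs on the rail's bar (saddle within 6 mm) between the posts, its lower bend through the hole carrying the board, which hangs within 0.2 rad of upright, still, off the bench, touching only the hook; plain boards, bottle and beaker within 20 mm of their start; all released (x of hook_saddle in the frame of rail_bar between -0.006 and 0.006 m and y of hook_saddle in the frame of rail_bar between -0.19 and 0.19 m and z of hook_saddle in the frame of rail_bar between -0.005 and 0.006 m and y of hook_bend in the frame of board_hole between -0.013 and 0.013 m and x of hook_bend in the frame of board_hole between -0.008 and 0.008 m and z of hook_bend in the frame of board_hole between 0.002 and 0.016 m and angle between board_center's own z axis and vertical below 0.2 rad and linear speed of board below 0.06 m/s and linear speed of hook below 0.05 m/s and contact force between board and beaker below 0.05 N and contact force between board and rail below 0.05 N and contact force between board and rack below 0.05 N and contact force between board and stand below 0.05 N and height (world z) of board_center above 0.085 m and distance of each of plain_a_center, plain_b_center, bottle, beaker from where it was at the start of the episode below 0.02 m).
It fails at once if a plain board is shoved or tipped in the rack (20 mm or 0.25 rad) (distance of any of plain_a_center, plain_b_center from where it was at the start of the episode above 0.02 m or angle between any of plain_a_center, plain_b_center's own z axis and vertical above 0.25 rad).
It fails at once if the bottle or the beaker is moved more than 20 mm or tipped (distance of any of bottle, beaker from where it was at the start of the episode above 0.02 m or angle between any of bottle, beaker's own z axis and vertical above 0.3 rad).
It fails at once if the board or the hook falls onto the bench (height (world z) of board_center below 0.055 m or height (world z) of hook_grip below 0.08 m).
It also fails if it takes over 72 s, if anything falls off the work surface, if the arm or the gripper's body presses on something with over 40 N, if the wrist force passes 120 N, or if a joint passes its speed limit or range.

## Robot

A 7-joint arm with a two-finger parallel gripper is mounted at the origin on the work surface. World frame = base frame: x ahead of the robot, y to its left, z up, the work surface at z = 0. Lengths are in m, angles in rad, forces in N, time in s.
With the tool pointing down it reaches from about 0.4 to 0.85 m from the base axis. Payload 4.5 kg.
Tool frame: the origin (TCP) lies where the fingers leave the gripper's body, on its centre line; the fingertips stand 64 mm ahead of it and the grasp point (between the pads) lies 45 mm ahead of it; z points along the fingers, y is the direction in which the jaws open and shut (so a half turn about z gives the same grasp; the last joint's range is limited). The gripper opens to 88 mm and grips with 3 to 60 N. Pads are 18 mm wide; open, the fingers measure 123 mm over their backs; the gripper's body (75 mm by 187 mm) begins 45 mm behind the grasp point.
Start: joints at [1.181, 0.689, -0.195, 1.565, 0.157, 0.902, -0.215], TCP at [0.257, -0.57, 0.303] pointing down, gripper open.
Joint ranges: [-3.01, 3.01], [-0.46, 2.08], [-1.47, 1.51], [0.13, 2.56], [-1, 4.14], [0.04, 2.09], [-2.66, 2.66]. Speed limits (rad/s): [2.57, 2.57, 3.14, 3.14, 3.14, 3.14, 3.14].

## Interface

Orientations are given as a unit quaternion [x, y, z, w].
In Python, from plant import monitor, snapshot, workorder, finder gives the robot as it stands.
- The arm moves only by the tool carry_out, never from a script. Its argument "motion" is one flat list of numbers, 6 for each row, row after row: the shift along the tool's x, y, z in cm, then the turn, a rotation vector about the tool's x, y, z in rad. In form: [x, y, z, rx, ry, rz, x, y, z, rx, ry, rz, ...]. A call has 1 to 8 rows; each row shifts and turns the commanded pose from where the row before left it, along the tool's axes as they then stand; what a row does not reach is not made up. A row lasts 1/8 s, in which the tool goes at most 62.5 mm and 10.7 degrees, less where a joint would pass 70% of its speed; a pose out of reach is approached as far as the arm can. A call with a gripper value outside its range is refused whole. "hand" is the finger opening in cm, from 0 to 8.81, set as the call begins (left out, the last holds). The fingers move at their own pace and stop on an object; "grip_force" is the grip in N (left out, the last holds). Time passes only in rows, so rows that do not move let the fingers close. It gives the time, the measured TCP pose, the force and the opening at its end, in the units of the state.
- monitor.get_state(): the state, without advancing time (a new reading comes with each control period).
- snapshot(name): name is "side" or "top" or "wrist"; returns a dict with "frame" (480x640x3 uint8, red, green, blue), "range_z" (480x640 float32, m along the optical axis (not along the pixel's ray), 0 where there is no reading), "fx", "fy", "cx", "cy" (pixels), "rvec" (rotation vector, rad) and "tvec" (3), from world to camera coordinates, as OpenCV has them; the wrist camera has in their place "hand_eye" (4x4, takes a point from camera to tool coordinates, whose origin is the TCP and whose axes are the flange's). Camera axes: x right, y down, z forward; pixel columns grow to the right and rows downward; lengths in m; the calibration is good to about 2 mm. A picture is of the moment at which its call begins: read the wrist's pose just before it.
- workorder.finish_job(): hands the job in, once; it reports no verdict.
Trained networks look in a picture, given as the dict that the camera call returned (one of the last four; its "shot" number tells which), for a name from the list of things; names that differ only in an ending like _2 or _b are one class to them, and where a whole thing is asked for, a point or a joint stands for the part that bears it (a point fixed in the world has none). Each returns a list of dicts, best first, with "p" (0 to 1); they miss things now and then, are a little off and sometimes report something else, mostly with a low value. They report only what shows in the picture. A call takes as long as a camera call. They do not tell look-alikes from the thing itself.
- finder.masks_of(picture, thing): "pixels" (480x640 bool, what is visible of it) and "extent" ([left, top, right, bottom] in pixels, round what is visible of it).
The state is a dict: "clock": time; "q": joint angles; "qd": joint speeds; "joint_torque": joint torques, N m; "tool_pos": TCP position; "eef_rot": TCP orientation; "contact_force": force on the tool from outside, world axes, zero at the start; "moment": the same for the moment, N m; "opening": opening from 0.0 (shut) to 1.0 (fully open).
Only numpy, scipy, OpenCV 4.12 (cv2) and the standard library are available. Lean on these libraries where they do the work, as an engineer would, in place of code of your own. Each camera call takes 0.05 s, during which the arm holds its last target. There are 200 camera calls.

## Working session

There is one attempt and no reset: what is moved stays moved. The work goes in short steps, Python scripts to look and compute and a tool call to move; the robot and the scene stay as the last step left them, time stands still between calls to the robot, and variables do not carry over. Pictures are saved under pics/ and viewed, about 8 in all and at most 12, crops included, and the job is handed in when it is done.

Besides the shell and the picture viewer there is one more tool, called after "Request:" as name(argument=value, ...) on one line, values as JSON. carry_out: Moves the arm, as the interface text tells. Its arguments: {"type":"object","properties":{"motion":{"type":"array"},"hand":{"type":"number"},"grip_force":{"type":"number"}},"required":["motion"]}

```bash
mkdir -p pics; ls; cat > h.py <<'E'
import numpy as np, cv2
from scipy.spatial.transform import Rotation as R
from plant import monitor, snapshot, workorder, finder
def save(p,n): cv2.imwrite(f'pics/{n}.png',p['frame'][:,:,::-1])
def cloud(p,st=None):
    z=p['range_z']; v,u=np.mgrid[:480,:640]
    c=np.stack([(u-p['cx'])/p['fx']*z,(v-p['cy'])/p['fy']*z,z],-1)
    if 'hand_eye' in p:
        T=np.array(p['hand_eye']); c=c@T[:3,:3].T+T[:3,3]
        w=c@R.from_quat(st['eef_rot']).as_matrix().T+np.array(st['tool_pos'])
    else:
        M=R.from_rotvec(np.ravel(p['rvec'])).as_matrix(); w=(c-np.ravel(p['tvec']))@M
    w[z==0]=np.nan
    return w
E
python3 - <<'E'
from h import *
print(monitor.get_state())
ims=[]
for n in ['side','top']:
    p=snapshot(n); save(p,n); w=cloud(p); np.save(n,w)
    ims.append(p['frame'])
    print(n,'cam pos',-R.from_rotvec(np.ravel(p['rvec'])).as_matrix().T@np.ravel(p['tvec']))
    for t in ['board_center','plain_a_center','rack','stand','hook_grip','rail_bar','beaker','bottle']:
        for d in finder.masks_of(p,t)[:4]:
            q=w[d['pixels']]; q=q[~np.isnan(q[:,0])]
            if len(q): print(t,round(d['p'],2),np.array(d['extent']).round(),np.percentile(q,[3,50,97],axis=0).round(3).tolist())
E
```

```text
pics
{'clock': 0.0, 'q': array([ 1.18078138,  0.689966  , -0.19451239,  1.5663201 ,  0.1573335 ,
        0.9024579 , -0.21511718]), 'qd': array([ 0.00135207,  0.00017556, -0.00076903,  0.00101979, -0.00047807,
        0.00060518,  0.00117514]), 'joint_torque': array([-4.49623049e-04, -5.27568662e+01, -1.26730945e+00, -1.53430456e+01,
       -5.27472713e-02,  6.70788431e-03,  1.38703103e-04]), 'tool_pos': array([ 0.25678074, -0.56927389,  0.30192748]), 'eef_rot': array([ 9.77622311e-01,  2.10365979e-01, -2.57288875e-04, -8.39887278e-04]), 'contact_force': array([-0.21447302, -0.01074292, -0.65743879]), 'moment': array([-0.062244  ,  0.00855242, -0.01165111]), 'opening': 0.999303446765756}
side cam pos [0.05443884 0.85911751 0.96575097]
board_center 0.88 [350. 213. 376. 271.] [[0.403, -0.232, 0.018], [0.42, -0.165, 0.1], [0.441, -0.133, 0.139]]
board_center 0.86 [435. 203. 471. 239.] [[0.186, -0.39, 0.004], [0.224, -0.364, 0.071], [0.264, -0.337, 0.129]]
board_center 0.77 [370. 188. 410. 227.] [[0.367, -0.51, -0.0], [0.405, -0.364, 0.072], [0.466, -0.335, 0.13]]
board_center 0.76 [398.
[... 1682 characters left out ...]
63.] [[0.635, 0.097, 0.144], [0.647, 0.101, 0.236], [0.662, 0.107, 0.276]]
stand 0.71 [150. 253. 205. 295.] [[0.384, 0.184, 0.003], [0.426, 0.235, 0.009], [0.469, 0.288, 0.041]]
hook_grip 0.51 [215. 132. 232. 160.] [[0.635, 0.097, 0.145], [0.646, 0.101, 0.252], [0.66, 0.106, 0.276]]
hook_grip 0.35 [348. 263. 398. 280.] [[0.4, -0.229, 0.028], [0.413, -0.186, 0.12], [0.428, -0.137, 0.141]]
rail_bar 0.82 [173. 117. 386. 189.] [[0.629, -0.214, 0.002], [0.663, -0.009, 0.23], [0.697, 0.204, 0.237]]
bottle 0.88 [268. 268. 297. 292.] [[0.37, -0.022, 0.053], [0.393, 0.0, 0.1], [0.42, 0.027, 0.142]]
bottle 0.71 [214. 129. 231. 158.] [[0.635, 0.097, 0.143], [0.648, 0.102, 0.237], [0.667, 0.108, 0.277]]
```

```bash
python3 - <<'E'
import cv2,numpy as np
a=cv2.imread('pics/side.png')[150:420,180:480]; b=cv2.imread('pics/top.png')[100:400,130:500]
cv2.imwrite('pics/both.png',np.vstack([cv2.resize(a,(600,540),interpolation=2)[:,:]])) 
b=cv2.resize(b,None,fx=2,fy=2,interpolation=2);cv2.imwrite('pics/top2.png',b)
w=np.load('top.npy')
def fit(m,name):
    q=w[m]; 
    r=cv2.minAreaRect(q[:,:2].astype(np.float32)); bx=cv2.boxPoints(r)
    print(name,len(q),np.round(r[0],4),np.round(r[1],4),round(r[2],2),'z',np.median(q[:,2]).round(4))
    l=cv2.fitLine(q[:,:2].astype(np.float32),cv2.DIST_HUBER,0,.01,.01).ravel();print('  dir deg',np.degrees(np.arctan2(l[1],l[0])).round(2),'at',l[2:].round(4))
x,y,z=w[...,0],w[...,1],w[...,2]
rk=(x>.36)&(x<.54)&(y>-.28)&(y<-.11)
fit(rk&(z>.133),'boards')
for lo,hi in((.39,.43),(.43,.465),(.465,.51)):
    m=rk&(z>.134)&(x>lo)&(x<hi); 
    if m.sum()>10: fit(m,f'b{lo}')
fit(rk&(z>.112)&(z<.13)&(x<.385),'panel1');fit(rk&(z>.112)&(z<.13)&(x>.51),'panel2')
st=(x>.36)&(x<.5)&(y>.16)&(y<.31)
fit(st&(z>.004)&(z<.06),'stand'); fit(st&(z>.034)&(z<.06),'lips');fit(st&(z>.037),'lips2')
rl=(x>.6)&(x<.72)&(abs(y)<.19)&(z>.225)&(z<.245)&~((y>.07)&(y<.13))
fit(rl,'rail')
hk=(x>.6)&(x<.72)&(y>.08)&(y<.13)&(z>.268); fit(hk,'hook')
E
```

```text
boards 509 [ 0.45  -0.193] [0.0995 0.0801] 75.51 z 0.1377
  dir deg -47.74 at [ 0.4386 -0.1917]
b0.39 204 [ 0.4153 -0.1842] [0.0992 0.0084] 75.46 z 0.1377
  dir deg 75.63 at [ 0.4149 -0.1848]
b0.43 145 [ 0.4468 -0.1851] [0.0274 0.099 ] 3.32 z 0.1377
  dir deg 75.88 at [ 0.4481 -0.1988]
b0.465 139 [ 0.4817 -0.2134] [0.0688 0.0085] 75.48 z 0.1382
  dir deg 75.34 at [ 0.4816 -0.2137]
panel1 91 [ 0.3768 -0.197 ] [0.0789 0.0042] 75.5 z 0.1247
  dir deg 76.2 at [ 0.3785 -0.1873]
panel2 118 [ 0.5193 -0.2037] [0.0812 0.0054] 74.74 z 0.124
  dir deg 75.93 at [ 0.5194 -0.2003]
stand 1986 [0.4295 0.2372] [0.1456 0.1391] 89.1 z 0.0087
  dir deg -69.1 at [0.4251 0.225 ]
lips 280 [0.4266 0.2365] [0.0915 0.0317] 86.92 z 0.0393
  dir deg -84.51 at [0.4298 0.246 ]
lips2 212 [0.4266 0.236 ] [0.0905 0.0317] 86.92 z 0.0401
  dir deg -72.79 at [0.4246 0.2429]
rail 920 [6.625e-01 1.000e-04] [0.0121 0.3817] 6.15 z 0.2337
  dir deg -83.55 at [ 0.6645 -0.0256]
hook 80 [0.6513 0.1025] [0.024  0.0104] 0.07 z 0.2745
  dir deg 5.98 at [0.6505 0.1024]
```

View pics/both.png

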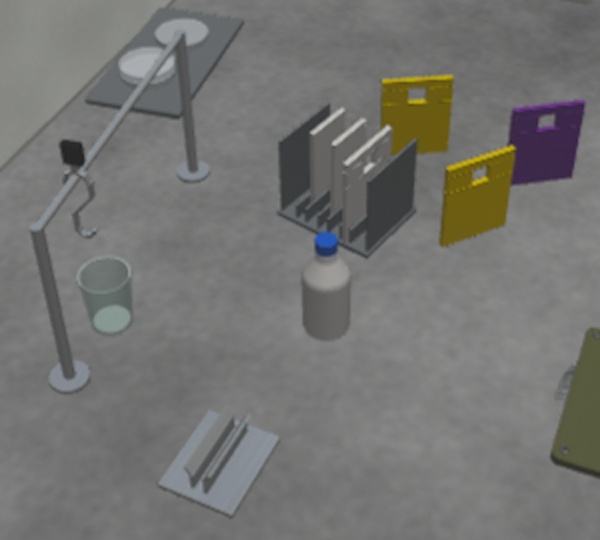

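View pics/top2.png

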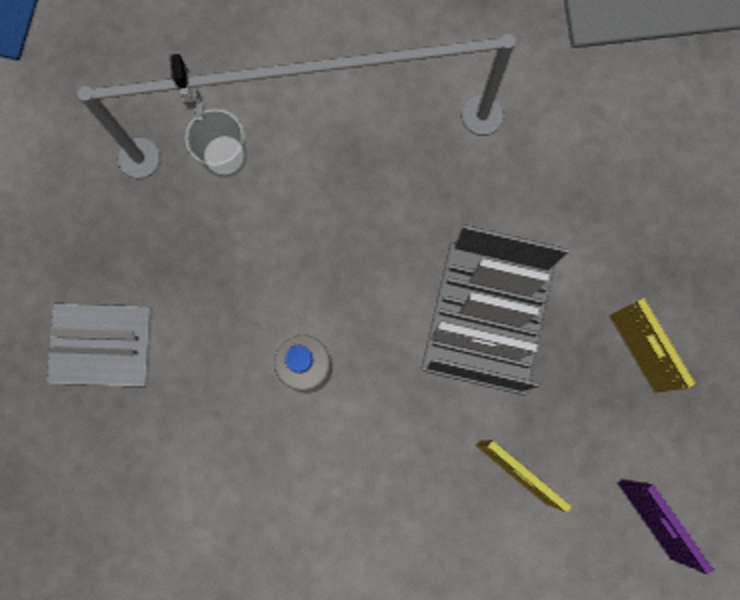

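The wide board with the hole is in the front slot, around (320-390, 155-240) in the side crop. The stand is empty, and the bottle sits between the two. The yellow and purple boards with holes are decoys. The hook hangs near the left post, above the beaker.

```bash
cat >> h.py <<'E'
def go(pos,yaw):
    """print remaining shift (cm, current tool axes) and turn to reach pos, tool down, tool x at yaw deg"""
    s=monitor.get_state(); M=R.from_quat(s['eef_rot']); a=np.radians(yaw); c,d=np.cos(a),np.sin(a)
    T=R.from_matrix(np.array([[c,d,0],[d,-c,0],[0,0,-1]]))
    dp=np.array(pos)-s['tool_pos']
    print('t',round(s['clock'],2),'tcp',np.round(s['tool_pos'],4),'F',np.round(s['contact_force'],1),'open',round(s['opening']*8.81,2),'q',np.round(s['q'],2))
    print('shift cm now-axes',np.round(M.inv().apply(dp)*100,2),' after-turn axes',np.round(T.inv().apply(dp)*100,2),' turn',np.round((M.inv()*T).as_rotvec(),4))
E
python3 -c "
from h import *
go([.4221,-.1571,.30],75.5)"
```

```text
t 0.9 tcp [ 0.257  -0.5697  0.3027] F [ 0.  -0.3  0.2] open 8.82 q [ 1.18  0.69 -0.19  1.57  0.16  0.9  -0.22]
shift cm now-axes [ 32.01 -30.82   0.27]  after-turn axes [44.08  5.65  0.27]  turn [ 0.     0.    -0.894]
```

Request:
carry_out(motion=[0, 0, 0, 0, 0, -0.179, 0, 0, 0, 0, 0, -0.179, 0, 0, 0, 0, 0, -0.179, 0, 0, 0, 0, 0, -0.179, 0, 0, 0, 0, 0, -0.178], hand=1.8, grip_force=40)

```text
clock: 1.52
tool_pos: [0.2569, -0.5698, 0.3028]
eef_rot: [0.789, 0.615, -0.0, 0.0]
contact_force: [-0.6, 0.4, -0.2]
opening: 0.457
```

Request:
carry_out(motion=[5.5, 0.7, 0, 0, 0, 0, 5.5, 0.7, 0, 0, 0, 0, 5.5, 0.7, 0, 0, 0, 0, 5.5, 0.7, 0, 0, 0, 0, 5.5, 0.7, 0, 0, 0, 0, 5.5, 0.7, 0, 0, 0, 0, 5.5, 0.7, 0, 0, 0, 0, 5.5, 0.7, 0, 0, 0, 0])

```text
clock: 2.52
tool_pos: [0.4221, -0.1562, 0.303]
eef_rot: [0.791, 0.612, 0.0, 0.0]
contact_force: [-0.0, -0.5, 0.5]
opening: 0.204
```

```bash
python3 - <<'E'
from h import *
go([.4221,-.1571,.30],75.5)
s=monitor.get_state(); p=snapshot('wrist'); save(p,'w1'); w=cloud(p,s); print(p['hand_eye'])
x,y,z=w[...,0],w[...,1],w[...,2]
for lo,hi in((.39,.43),(.43,.465),(.465,.51)):
    m=(z>.131)&(z<.15)&(x>lo-.0)&(x<hi+.0)&(y>-.28)&(y<-.1)
    q=w[m]
    if len(q)>10: r=cv2.minAreaRect(q[:,:2].astype(np.float32)); print(len(q),np.round(r,4) if 0 else r, np.median(q[:,2]))
E
```

```text
t 2.52 tcp [ 0.4221 -0.1562  0.303 ] F [-0.  -0.5  0.5] open 1.79 q [ 0.54  0.49 -0.43  2.06  0.33  0.65 -0.36]
shift cm now-axes [-0.09  0.02  0.3 ]  after-turn axes [-0.09  0.02  0.3 ]  turn [ 0.0011  0.0002 -0.0003]
[[ 8.42079119e-05 -9.46386572e-01 -3.23036296e-01  8.47264847e-02]
 [ 9.99999929e-01 -3.87381780e-05  3.74165996e-04 -2.90839495e-04]
 [-3.66619512e-04 -3.23036304e-01  9.46386502e-01 -8.21013776e-02]
 [ 0.00000000e+00  0.00000000e+00  0.00000000e+00  1.00000000e+00]]
1197 ((0.4158462882041931, -0.1840379238128662), (0.1009858101606369, 0.007748665288090706), 75.31724548339844) 0.13812176621382294
612 ((0.44852352142333984, -0.1724834442138672), (0.02512313425540924, 0.07842546701431274), 11.262748718261719) 0.13797734703548103
976 ((0.48255857825279236, -0.21275171637535095), (0.07000499963760376, 0.008609561249613762), 75.6196517944336) 0.13790420236696577
```

Request:
carry_out(motion=[0, 0.07, 4, 0, 0, 0, 0, 0, 3, 0, 0, 0, 0, 0, 2.5, 0, 0, 0, 0, 0, 2.5, 0, 0, 0, 0, 0, 2.3, 0, 0, 0, 0, 0, 0, 0, 0, 0])

```text
clock: 3.32
tool_pos: [0.4217, -0.1579, 0.1588]
eef_rot: [0.791, 0.612, -0.001, -0.001]
contact_force: [-0.6, -0.3, 0.5]
opening: 0.203
```

Request:
carry_out(motion=[0, 0, 0, 0, 0, 0, 0, 0, 0, 0, 0, 0, 0, 0, 0, 0, 0, 0, 0, 0, 0, 0, 0, 0], hand=0, grip_force=40)

```text
clock: 3.82
tool_pos: [0.4225, -0.1581, 0.1604]
eef_rot: [0.791, 0.612, 0.0, 0.001]
contact_force: [0.1, 0.1, 7.2]
opening: 0.086
```

Request:
carry_out(motion=[0, 0, -1, 0, 0, 0, 0, 0, -2, 0, 0, 0, 0, 0, -3, 0, 0, 0, 0, 0, -3, 0, 0, 0, 0, 0, -3, 0, 0, 0, 0, 0, -3, 0, 0, 0, 0, 0, -2.5, 0, 0, 0, 0, 0, 0, 0, 0, 0])

```text
clock: 4.82
tool_pos: [0.4225, -0.1581, 0.3363]
eef_rot: [0.791, 0.612, 0.001, 0.002]
contact_force: [-0.2, 0.5, -1.7]
opening: 0.083
```

```bash
python3 - <<'E'
from h import *
go([.4266+.0015,.236+.028,.33],86.9)
p=snapshot('top'); w=cloud(p); x,y,z=w[...,0],w[...,1],w[...,2]
st=(x>.33)&(x<.53)&(y>.15)&(y<.33)
for n,m in (('lip',st&(z>.034)&(z<.06)),('base',st&(z>.004)&(z<.014))):
    r=cv2.minAreaRect(w[m][:,:2].astype(np.float32)); print(n,r)
m=st&(z>.03); q=w[m][:,:2]; a=np.radians(86.9); 
for lo in np.arange(.19,.29,.02):
    k=q[(q[:,1]>lo)&(q[:,1]<lo+.02)]; xs=np.sort(k[:,0]); g=np.argmax(np.diff(xs)); print(lo, xs[[0,g,g+1,-1]].round(4))
p=snapshot('side'); save(p,'s2'); cv2.imwrite('pics/s2c.png',cv2.resize(p['frame'][120:420,180:480,::-1],(600,600)))
E
```

```text
t 4.83 tcp [ 0.4225 -0.1581  0.3363] F [-0.2  0.5 -1.7] open 0.73 q [ 0.58  0.44 -0.48  2.02  0.3   0.75 -0.33]
shift cm now-axes [ 41.   -10.04   0.58]  after-turn axes [42.18 -1.72  0.63]  turn [ 0.0036  0.0008 -0.1993]
lip ((0.42660093307495117, 0.2365570217370987), (0.09103935956954956, 0.03158191218972206), 87.24663543701172)
base ((0.42915716767311096, 0.24046677350997925), (0.1969086080789566, 0.1767439842224121), 0.08069103956222534)
0.19 [0.4095 0.419  0.43   0.4407]
0.21 [0.4097 0.4198 0.4324 0.4409]
0.22999999999999998 [0.4124 0.4202 0.4325 0.4414]
0.24999999999999997 [0.4128 0.4226 0.4332 0.4439]
0.26999999999999996 [0.4133 0.423  0.4355 0.4443]
```

View pics/s2c.png

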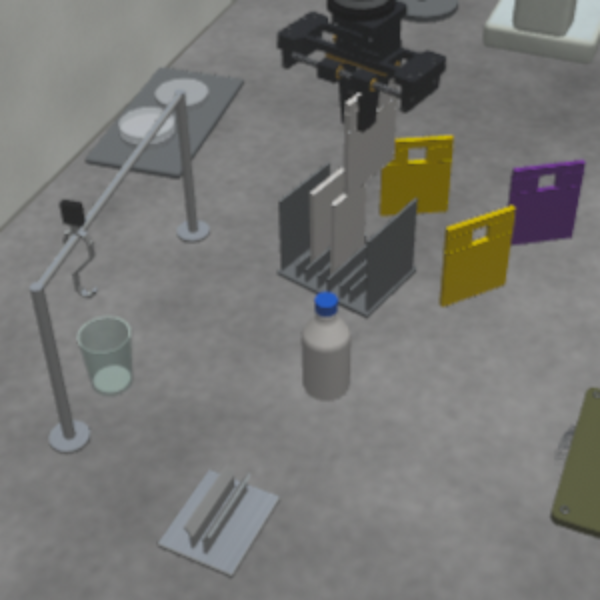

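Request:
carry_out(motion=[0, 0, 0, 0, 0, -0.1, 0, 0, 0, 0, 0, -0.1, 5, -0.2, 0, 0, 0, 0, 6, -0.3, 0, 0, 0, 0, 6, -0.3, 0, 0, 0, 0, 6, -0.3, 0, 0, 0, 0, 6, -0.3, 0, 0, 0, 0, 5, -0.2, 0, 0, 0, 0])

```text
clock: 5.92
tool_pos: [0.4231, 0.1846, 0.3335]
eef_rot: [0.725, 0.689, -0.001, -0.0]
contact_force: [-0.1, -0.1, -0.8]
opening: 0.084
```

Request:
carry_out(motion=[4, -0.1, 0, 0, 0, 0, 3, 0, 0, 0, 0, 0, 1, 0, 0, 0, 0, 0, 0, 0, 0, 0, 0, 0, 0, 0, 0, 0, 0, 0])

```text
clock: 6.55
tool_pos: [0.4274, 0.2605, 0.3342]
eef_rot: [0.726, 0.687, -0.001, 0.001]
contact_force: [-0.1, 0.5, -1.0]
opening: 0.083
```

```bash
python3 - <<'E'
from h import *
go([.428,.2635,.25],87.1)
p=snapshot('side'); w=cloud(p); x,y,z=w[...,0],w[...,1],w[...,2]
d=finder.masks_of(p,'board_center')
for e in d[:4]:
    q=w[e['pixels']]; q=q[~np.isnan(q[:,0])]
    print(round(e['p'],2),np.array(e['extent']),np.percentile(q,[3,50,97],axis=0).round(3).tolist())
    if abs(np.median(q[:,1])-.24)<.06 and np.median(q[:,2])>.15:
        k=q[(abs(q[:,0]-.428)<.03)&(q[:,2]<.32)]
        c=k.mean(0); n=np.linalg.svd(k-c)[2]; print('plane n',n[2].round(3))
        # in-plane corners
        r=cv2.minAreaRect(k[:,1:].astype(np.float32)); print(r)
cv2.imwrite('pics/s3c.png',cv2.resize(p['frame'][200:420,180:400,::-1],(600,600)))
E
```

```text
t 6.55 tcp [0.4274 0.2605 0.3342] F [-0.1  0.5 -1. ] open 0.73 q [-0.31  0.52 -0.51  1.88  0.34  0.83 -1.05]
shift cm now-axes [0.32 0.05 8.42]  after-turn axes [0.3  0.04 8.42]  turn [-0.0007  0.0022 -0.0044]
0.94 [262.9 277.8 299.5 341.6] [[0.421, 0.19, 0.185], [0.425, 0.255, 0.229], [0.432, 0.285, 0.307]]
plane n [ 0.997 -0.074 -0.005]
((0.23766760528087616, 0.24828965961933136), (0.1340550184249878, 0.10019799321889877), 87.86257934570312)
0.91 [433.1 200.2 470.6 239.3] [[0.185, -0.514, 0.0], [0.224, -0.365, 0.069], [0.268, -0.337, 0.13]]
0.76 [368.9 188.6 405.6 225.6] [[0.367, -0.383, 0.007], [0.407, -0.36, 0.071], [0.45, -0.337, 0.129]]
0.65 [397.9 223.6 439.1 273.2] [[0.247, -0.253, 0.004], [0.28, -0.216, 0.069], [0.312, -0.181, 0.13]]
```

View pics/s3c.png

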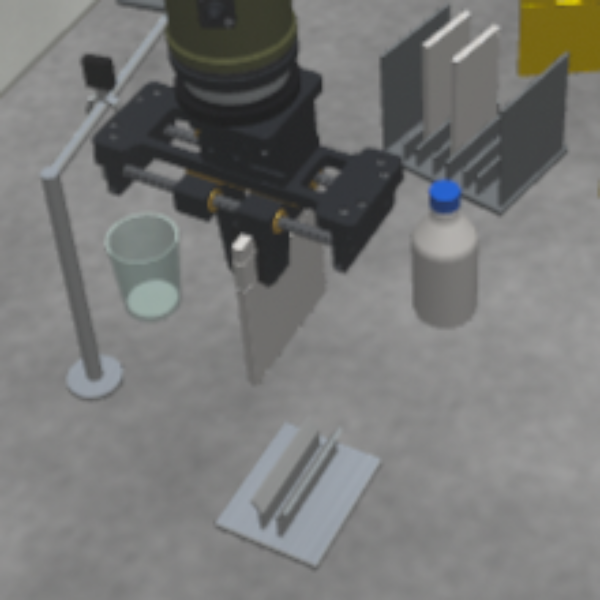

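Request:
carry_out(motion=[0, 0.04, 3, 0, 0, 0, 0, 0, 3, 0, 0, 0, 0, 0, 3, 0, 0, 0, 0, 0, 2, 0, 0, 0, 0, 0, 1, 0, 0, 0, 0, 0, 0, 0, 0, 0, 0, 0, 0, 0, 0, 0])

```text
clock: 7.52
tool_pos: [0.4281, 0.2625, 0.2154]
eef_rot: [0.726, 0.688, 0.001, 0.0]
contact_force: [0.1, -0.2, -1.8]
opening: 0.087
```

```bash
python3 - <<'E'
from h import *
go([.428,.2605,.16],87.1)
s=monitor.get_state();p=snapshot('wrist'); w=cloud(p,s); x,y,z=w[...,0],w[...,1],w[...,2]
p2=snapshot('top'); w2=cloud(p2)
for n,W in(('wrist',w),('top',w2)):
  X,Y,Z=W[...,0],W[...,1],W[...,2]
  for a,b in((.034,.05),(.06,.12)):
    m=(X>.38)&(X<.48)&(Y>.17)&(Y<.30)&(Z>a)&(Z<b)
    if m.sum()>20: print(n,a,m.sum(),cv2.minAreaRect(W[m][:,:2].astype(np.float32)))
im=np.vstack([p['frame'],]) ; save(p,'w2')
E
```

```text
t 7.53 tcp [0.4281 0.2625 0.2154] F [ 0.1 -0.2 -1.8] open 0.76 q [-0.4   0.69 -0.39  2.01  0.5   0.53 -1.2 ]
shift cm now-axes [-0.21 -0.01  5.54]  after-turn axes [-0.2  -0.    5.54]  turn [ 0.0012 -0.0009 -0.0028]
wrist 0.034 1522 ((0.42740464210510254, 0.24746182560920715), (0.07010407000780106, 0.03140728548169136), 86.97331237792969)
wrist 0.06 333 ((0.42910370230674744, 0.28565993905067444), (0.0018655480816960335, 0.008010363206267357), 89.93305969238281)
top 0.034 164 ((0.4259192943572998, 0.2368992418050766), (0.09037391096353531, 0.03137870877981186), 88.96318054199219)
top 0.06 111 ((0.42211318016052246, 0.2281736135482788), (0.007337604183703661, 0.08610551059246063), 1.7597697973251343)
```

View pics/w2.png

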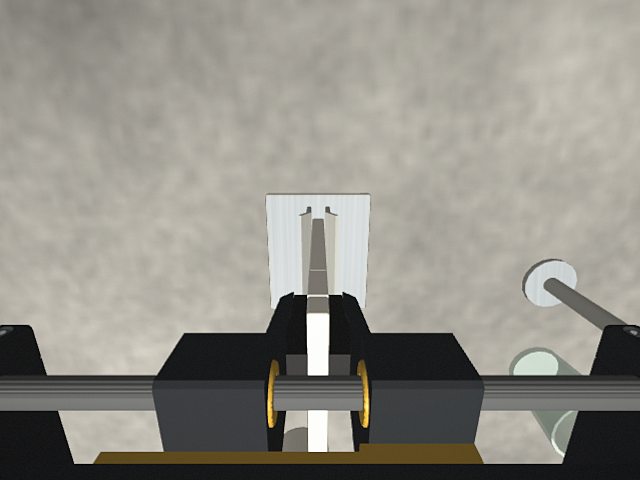

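Request:
carry_out(motion=[0, 0, 1.5, 0, 0, 0, 0, 0, 1, 0, 0, 0, 0, 0, 1, 0, 0, 0, 0, 0, 1, 0, 0, 0, 0, 0, 0.7, 0, 0, 0, 0, 0, 0, 0, 0, 0, 0, 0, 0, 0, 0, 0])

```text
clock: 8.5
tool_pos: [0.4278, 0.2625, 0.1628]
eef_rot: [0.726, 0.688, 0.0, 0.0]
contact_force: [0.4, -0.3, -0.6]
opening: 0.09
```

Request:
carry_out(motion=[0, 0, 0.2, 0, 0, 0, 0, 0, 0, 0, 0, 0])

```text
clock: 8.75
tool_pos: [0.4278, 0.2624, 0.1608]
eef_rot: [0.726, 0.688, 0.0, 0.0]
contact_force: [-0.4, -0.1, -1.1]
opening: 0.085
```

Request:
carry_out(motion=[0, 0, 0, 0, 0, 0, 0, 0, 0, 0, 0, 0, 0, 0, 0, 0, 0, 0, 0, 0, 0, 0, 0, 0], hand=3)

```text
clock: 9.25
tool_pos: [0.4278, 0.2624, 0.1607]
eef_rot: [0.726, 0.688, 0.0, 0.0]
contact_force: [-0.0, 0.6, 0.3]
opening: 0.335
```

Request:
carry_out(motion=[0, 0, -2, 0, 0, 0, 0, 0, -3, 0, 0, 0, 0, 0, -4, 0, 0, 0, 0, 0, -5, 0, 0, 0, 0, 0, -4, 0, 0, 0, 0, 0, 0, 0, 0, 0])

```text
clock: 10.0
tool_pos: [0.4287, 0.2634, 0.3435]
eef_rot: [0.726, 0.688, 0.003, 0.0]
contact_force: [0.0, 0.4, -1.1]
opening: 0.342
```

```bash
python3 - <<'E'
from h import *
s=monitor.get_state();p=snapshot('wrist'); w=cloud(p,s); X,Y,Z=w[...,0],w[...,1],w[...,2]
m=(X>.38)&(X<.48)&(Y>.16)&(Y<.32)&(Z>.128)&(Z<.15)
print('board',m.sum(),cv2.minAreaRect(w[m][:,:2].astype(np.float32)),np.median(Z[m]))
p2=snapshot('top'); w=cloud(p2);X,Y,Z=w[...,0],w[...,1],w[...,2]
m=(X>.38)&(X<.48)&(Y>.16)&(Y<.32)&(Z>.128)&(Z<.15)
if m.sum()>5: print('top',m.sum(),cv2.minAreaRect(w[m][:,:2].astype(np.float32)),np.median(Z[m]))
p=snapshot('side'); W=cloud(p); X,Y,Z=W[...,0],W[...,1],W[...,2]
m=(X>.58)&(X<.74)&(Y>.08)&(Y<.125)&(Z>.262)&(Z<.3); print('hook',W[m].min(0),W[m].max(0))
m=(X>.6)&(X<.72)&(abs(Y)<.19)&(Z>.224)&(Z<.24); 
for a,b in((-.19,-.1),(-.1,0),(0,.07),(.14,.19)):
  k=m&(Y>a)&(Y<b); print('rail',np.median(W[k],axis=0).round(4),k.sum(),W[k][:,2].max())
r=(0.6626,-0.005)
go([.6505,.1024,.40],6.3)
cv2.imwrite('pics/s4c.png',cv2.resize(p['frame'][200:420,180:400,::-1],(600,600)))
E
```

```text
board 917 ((0.4257470667362213, 0.2361399382352829), (0.10011859238147736, 0.007282572332769632), 86.96536254882812) 0.1381168137498463
top 220 ((0.4257045090198517, 0.23489463329315186), (0.10077163577079773, 0.008463162928819656), 86.95680236816406) 0.13764363554645914
hook [0.63994795 0.09838347 0.26209896] [0.663644   0.11326431 0.27790904]
  return _methods._mean(a, axis=axis, dtype=dtype,
  ret = um.true_divide(
Traceback (most recent call last):
ValueError: zero-size array to reduction operation maximum which has no identity
```

```bash
python3 - <<'E'
from h import *
go([.6505,.1024,.40],6.3)
E
```

```text
t 10.15 tcp [0.4273 0.2617 0.3398] F [-0.1  0.2 -0. ] open 2.99 q [-0.3   0.51 -0.53  1.87  0.34  0.85 -1.06]
shift cm now-axes [-14.73  23.12  -6.02]  after-turn axes [20.43 18.28 -6.02]  turn [1.0000e-04 2.2000e-03 1.4078e+00]
```

Request:
carry_out(motion=[0, 0, -0.75, 0, 0, 0.176, 0, 0, -0.75, 0, 0, 0.176, 0, 0, -0.75, 0, 0, 0.176, 0, 0, -0.75, 0, 0, 0.176, 0, 0, -0.75, 0, 0, 0.176, 0, 0, -0.75, 0, 0, 0.176, 0, 0, -0.75, 0, 0, 0.176, 0, 0, -0.75, 0, 0, 0.176])

```text
clock: 11.15
tool_pos: [0.4272, 0.262, 0.3992]
eef_rot: [0.999, 0.052, -0.001, 0.001]
contact_force: [-0.4, -1.4, -0.4]
opening: 0.341
```

Request:
carry_out(motion=[2.4, 3, 0, 0, 0, 0, 4, 4, 0, 0, 0, 0, 4, 4, 0, 0, 0, 0, 4, 3.5, 0, 0, 0, 0, 2, 2, 0, 0, 0, 0, 0, 1.8, 0, 0, 0, 0, 0, 0, 0, 0, 0, 0, 0, 0, 0, 0, 0, 0], hand=4)

```text
clock: 12.15
tool_pos: [0.6096, 0.0999, 0.4006]
eef_rot: [0.998, 0.056, -0.001, -0.0]
contact_force: [0.3, 0.6, 0.9]
opening: 0.458
```

```bash
python3 - <<'E'
from h import *
go([.6505,.1024,.40],6.3)
s=monitor.get_state();p=snapshot('wrist'); save(p,'w3'); w=cloud(p,s); X,Y,Z=w[...,0],w[...,1],w[...,2]
def rect(m,n):
    if m.sum()>5: print(n,m.sum(),cv2.minAreaRect(w[m][:,:2].astype(np.float32)),'z',np.percentile(Z[m],[5,50,95]).round(4))
b=(X>.6)&(X<.72)&(Y>-.1)&(Y<.19)
rect(b&(Z>.268)&(Z<.285),'griptop'); k=b&(Z>.215)&(Z<.238)&(abs(Y-.1)>.02); rect(k,'rail')
print(cv2.fitLine(w[k][:,:2].astype(np.float32),cv2.DIST_HUBER,0,.01,.01).ravel())
rect((X>.58)&(X<.72)&(Y>.03)&(Y<.17)&(Z>.07)&(Z<.086),'beaker rim')
E
```

```text
t 12.15 tcp [0.6096 0.0999 0.4006] F [0.3 0.6 0.9] open 4.03 q [-0.17  0.58 -0.12  1.46  0.07  1.11 -1.76]
shift cm now-axes [4.09 0.21 0.06]  after-turn axes [4.09 0.2  0.06]  turn [-0.0009  0.001   0.0019]
griptop 629 ((0.6522523164749146, 0.10409973561763763), (0.02409910410642624, 0.009337594732642174), 6.670161724090576) z [0.2737 0.2755 0.2766]
rail 4870 ((0.6590086221694946, 0.04501459747552872), (0.009852917864918709, 0.29238036274909973), 6.4745869636535645) z [0.2313 0.2343 0.2359]
[ 0.11193948 -0.99371505  0.66031754  0.03634311]
beaker rim 385 ((0.6444004774093628, 0.09831775724887848), (0.06279212981462479, 0.060662832111120224), 89.85424041748047) z [0.0727 0.0798 0.0813]
```

View pics/w3.png

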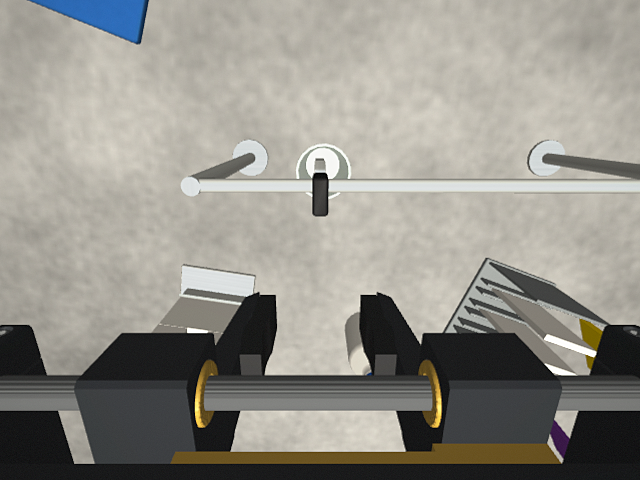

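Request:
carry_out(motion=[2.25, 0.1, 0, 0, 0, 0, 2, 0, 0, 0, 0, 0, 0, 0, 3, 0, 0, 0, 0, 0, 3, 0, 0, 0, 0, 0, 2, 0, 0, 0, 0, 0, 1.25, 0, 0, 0, 0, 0, 0, 0, 0, 0, 0, 0, 0, 0, 0, 0])

```text
clock: 13.2
tool_pos: [0.6536, 0.1025, 0.3093]
eef_rot: [0.998, 0.055, 0.001, -0.0]
contact_force: [-0.2, 0.1, -0.1]
opening: 0.455
```

Request:
carry_out(motion=[0, 0, 0, 0, 0, 0, 0, 0, 0, 0, 0, 0, 0, 0, 0, 0, 0, 0, 0, 0, 0, 0, 0, 0, 0, 0, 0, 0, 0, 0], hand=0, grip_force=40)

```text
clock: 13.82
tool_pos: [0.6533, 0.1022, 0.3084]
eef_rot: [0.998, 0.055, 0.0, -0.0]
contact_force: [0.2, 0.6, 1.7]
opening: 0.107
```

```bash
python3 - <<'E'
from h import *
go([.652,.1035,.3075],6.3)
E
```

```text
t 13.82 tcp [0.6533 0.1022 0.3084] F [0.2 0.6 1.7] open 0.95 q [-0.17  0.73 -0.11  1.44  0.09  0.97 -1.76]
shift cm now-axes [-0.11 -0.14  0.09]  after-turn axes [-0.11 -0.14  0.09]  turn [-0.0001 -0.0004 -0.0001]
```

Request:
carry_out(motion=[0, 0, -1, 0, 0, 0, 0, 0, -1, 0, 0, 0, 0, 0, -0.55, 0, 0, 0, 0, 0, 0, 0, 0, 0, -1.5, 0, 0, 0, 0, 0, -2, 0, 0, 0, 0, 0, -2.5, 0, 0, 0, 0, 0, 0, 0, 0, 0, 0, 0])

```text
clock: 14.82
tool_pos: [0.5921, 0.0953, 0.3337]
eef_rot: [0.998, 0.055, -0.001, 0.0]
contact_force: [0.6, -0.0, -0.0]
opening: 0.11
```

```bash
python3 - <<'E'
from h import *
go([.4257+.06,.2355,.34],-3)
p=snapshot('side'); cv2.imwrite('pics/s5c.png',cv2.resize(p['frame'][150:420,180:400,::-1],(489,600))); w=cloud(p)
s=monitor.get_state(); d=R.from_quat(s['eef_rot']).inv().apply(w.reshape(-1,3)-s['tool_pos']).reshape(w.shape)
np.save('hk',d)
m=(abs(d[...,0])<.03)&(abs(d[...,1])<.012)&(d[...,2]>.066)&(d[...,2]<.18)
q=d[m]; print(len(q))
for z in np.arange(.07,.18,.01):
    k=q[abs(q[:,2]-z)<.005]
    if len(k): print(z.round(3),len(k),np.percentile(k[:,:2],[5,50,95],axis=0).round(4).tolist())
E
```

```text
t 14.82 tcp [0.5921 0.0953 0.3337] F [ 0.6 -0.  -0. ] open 0.97 q [-0.17  0.62 -0.12  1.61  0.09  0.92 -1.78]
shift cm now-axes [ -9.04 -15.1   -0.62]  after-turn axes [-11.36 -13.44  -0.63]  turn [0.0006 0.0017 0.1626]
166
0.07 16 [[-0.0121, -0.0064], [-0.0076, -0.0032], [0.005, 0.001]]
0.08 26 [[-0.0169, -0.006], [-0.0131, -0.0032], [0.0132, 0.0038]]
0.09 18 [[-0.0186, -0.0067], [-0.0153, -0.0044], [0.0148, 0.0002]]
0.1 13 [[-0.0179, -0.0065], [-0.0164, -0.003], [-0.0152, 0.0019]]
0.11 8 [[-0.0134, -0.0053], [-0.0104, -0.0046], [-0.0051, -0.0017]]
0.12 12 [[-0.0071, -0.0066], [-0.0014, -0.0046], [0.0039, -0.0008]]
0.13 9 [[0.0027, -0.0074], [0.0074, -0.0048], [0.0097, -0.0027]]
0.14 12 [[0.007, -0.0083], [0.0089, -0.0044], [0.0112, 0.0004]]
0.15 14 [[-0.0136, -0.0078], [0.0082, -0.0048], [0.0114, 0.0]]
0.16 37 [[-0.0093, -0.008], [0.0021, -0.0039], [0.0091, 0.0019]]
0.17 1 [[0.0023, -0.0052], [0.0023, -0.0052], [0.0023, -0.0052]]
```

View pics/s5c.png

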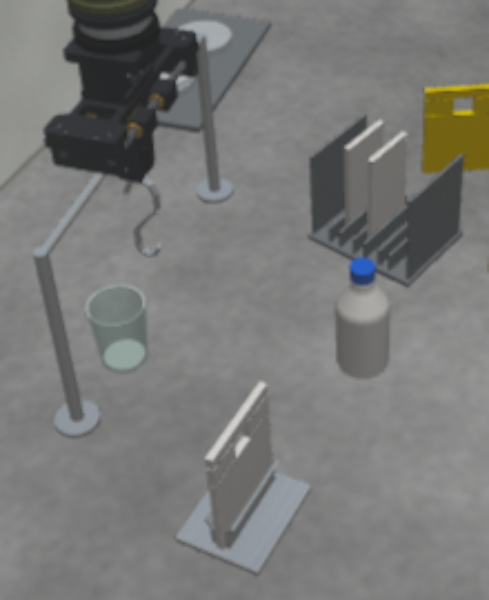

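Request:
carry_out(motion=[0, 0, 0, 0, 0, 0.082, 0, 0, 0, 0, 0, 0.081, -2.5, -3, 0, 0, 0, 0, -3, -3.5, 0, 0, 0, 0, -3, -3.5, 0, 0, 0, 0, -2.8, -3.1, 0, 0, 0, 0, 0, 0, 0, 0, 0, 0, 0, 0, 0, 0, 0, 0])

```text
clock: 15.88
tool_pos: [0.4889, 0.2321, 0.3337]
eef_rot: [1.0, -0.027, 0.001, 0.0]
contact_force: [1.0, 0.0, -0.3]
opening: 0.11
```

```bash
python3 - <<'E'
from h import *
go([.4866,.2323,.2723],-3)
E
```

```text
t 15.88 tcp [0.4889 0.2321 0.3337] F [ 1.   0.  -0.3] open 0.97 q [-0.49  0.54 -0.07  1.79  0.05  0.82 -2.2 ]
shift cm now-axes [-0.24 -0.01  6.14]  after-turn axes [-0.23 -0.01  6.14]  turn [ 0.0004 -0.0013 -0.0014]
```

Request:
carry_out(motion=[0, 0, 2, 0, 0, 0, 0, 0, 2, 0, 0, 0, 0, 0, 1.5, 0, 0, 0, 0, 0, 0.6, 0, 0, 0, 0, 0, 0, 0, 0, 0, 0, 0, 0, 0, 0, 0])

```text
clock: 16.62
tool_pos: [0.4881, 0.2325, 0.2733]
eef_rot: [1.0, -0.027, 0.001, -0.0]
contact_force: [-0.6, 0.7, -0.6]
opening: 0.11
```

```bash
python3 - <<'E'
from h import *
go([.4866,.2323,.2723],-3)
p=snapshot('side'); cv2.imwrite('pics/s6c.png',cv2.resize(p['frame'][240:400,220:340,::-1],(600,800))[:600]); w=cloud(p)
s=monitor.get_state(); d=R.from_quat(s['eef_rot']).inv().apply(w.reshape(-1,3)-s['tool_pos']).reshape(w.shape)
m=(abs(d[...,0])<.025)&(abs(d[...,1])<.015)&(d[...,2]>.066)&(d[...,2]<.18)
q=w[m]
for z in np.arange(.1,.2,.01):
    k=q[abs(q[:,2]-z)<.005]
    if len(k): print(z.round(3),len(k),np.percentile(k,[5,50,95],axis=0).round(4).tolist())
# board plane & hole
X,Y,Z=w[...,0],w[...,1],w[...,2]
b=(abs(X-.4257)<.015)&(Y>.18)&(Y<.295)&(Z>.045)&(Z<.142); print('board',w[b].min(0).round(4),w[b].max(0).round(4))
M=R.from_rotvec(np.ravel(p['rvec'])).as_matrix()
def proj(P): c=M@np.array(P)+np.ravel(p['tvec']); return np.round([c[0]/c[2]*p['fx']+p['cx'],c[1]/c[2]*p['fy']+p['cy']],1)
print('hole',proj([.4257,.2355,.112]),'hole corners',[proj([.4257,.2355+a,.112+c]).tolist() for a in(-.013,.013) for c in (-.012,.012)],'bend',proj([s['tool_pos'][0]-.001,s['tool_pos'][1],s['tool_pos'][2]-.1608]))
E
```

```text
t 16.62 tcp [0.4881 0.2325 0.2733] F [-0.6  0.7 -0.6] open 0.97 q [-0.49  0.62 -0.06  1.86  0.06  0.67 -2.21]
shift cm now-axes [-0.15  0.03  0.1 ]  after-turn axes [-0.15  0.03  0.1 ]  turn [-0.0006 -0.0012 -0.0009]
0.11 32 [[0.4799, 0.2314, 0.1096], [0.4908, 0.2365, 0.1124], [0.4993, 0.2401, 0.1149]]
0.12 23 [[0.4773, 0.2297, 0.1156], [0.4963, 0.2365, 0.1189], [0.5014, 0.2395, 0.1232]]
0.13 12 [[0.4971, 0.2316, 0.1272], [0.4986, 0.2367, 0.1317], [0.5005, 0.2386, 0.1349]]
0.14 10 [[0.4965, 0.2309, 0.1365], [0.4996, 0.2369, 0.14], [0.5026, 0.2376, 0.1435]]
0.15 10 [[0.4877, 0.2335, 0.1481], [0.4917, 0.2372, 0.1493], [0.4955, 0.2393, 0.1534]]
0.16 12 [[0.4795, 0.2307, 0.1553], [0.4831, 0.237, 0.1594], [0.4883, 0.2387, 0.1619]]
0.17 11 [[0.4716, 0.2321, 0.1667], [0.4738, 0.2393, 0.1709], [0.4784, 0.2399, 0.173]]
0.18 17 [[0.4705, 0.2329, 0.1761], [0.4727, 0.2358, 0.1816], [0.5065, 0.2393, 0.1845]]
0.19 28 [[0.472, 0.2311, 0.1861], [0.4746, 0.2361, 0.1893], [0.5036, 0.2385, 0.1946]]
board [0.4198 0.1861 0.0452] [0.4353 0.2886 0.1418]
hole [287.8 347.3] hole corners [[291.0, 346.5], [290.3, 338.7], [285.3, 355.8], [284.5, 348.0]] bend [261.7 337.3]
```

View pics/s6c.png

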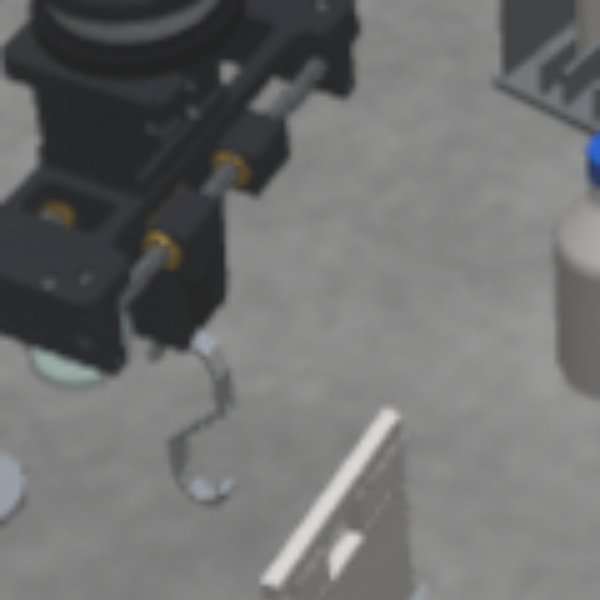

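Request:
carry_out(motion=[-1, 0, 0.1, 0, 0, 0, -1, 0, 0, 0, 0, 0, -0.8, 0, 0, 0, 0, 0, -0.8, 0, 0, 0, 0, 0, -0.8, 0, 0, 0, 0, 0, -0.8, 0, 0, 0, 0, 0, -0.8, 0, 0, 0, 0, 0, 0, 0, 0, 0, 0, 0])

```text
clock: 17.68
tool_pos: [0.427, 0.2356, 0.2717]
eef_rot: [1.0, -0.026, -0.0, 0.0]
contact_force: [0.1, 0.6, 0.1]
opening: 0.109
```

Request:
carry_out(motion=[-0.1, 0, 0, 0, 0, 0, 0, 0, 0, 0, 0, 0, 0, 0, 0, 0, 0, 0])

```text
clock: 18.05
tool_pos: [0.4269, 0.2356, 0.2717]
eef_rot: [1.0, -0.027, 0.0, -0.0]
contact_force: [1.2, -1.0, -0.9]
opening: 0.11
```

```bash
python3 - <<'E'
from h import *
go([.4267,.2355,.2723],-3)
p=snapshot('side'); cv2.imwrite('pics/s7c.png',cv2.resize(p['frame'][280:400,230:330,::-1],(500,600))); w=cloud(p)
X,Y,Z=w[...,0],w[...,1],w[...,2]
b=(abs(X-.4257)<.025)&(Y>.17)&(Y<.295)&(Z>.132)&(Z<.142); print('board',b.sum(),cv2.minAreaRect(w[b][:,:2].astype(np.float32)))
E
```

```text
t 18.05 tcp [0.4269 0.2356 0.2717] F [ 1.2 -1.  -0.9] open 0.97 q [-0.56  0.56 -0.06  2.01  0.06  0.57 -2.28]
shift cm now-axes [-0.02  0.01 -0.06]  after-turn axes [-0.02  0.01 -0.06]  turn [-0.     -0.0002 -0.0011]
board 193 ((0.4306202232837677, 0.23571360111236572), (0.10213197022676468, 0.016911134123802185), 87.14634704589844)
```

View pics/s7c.png

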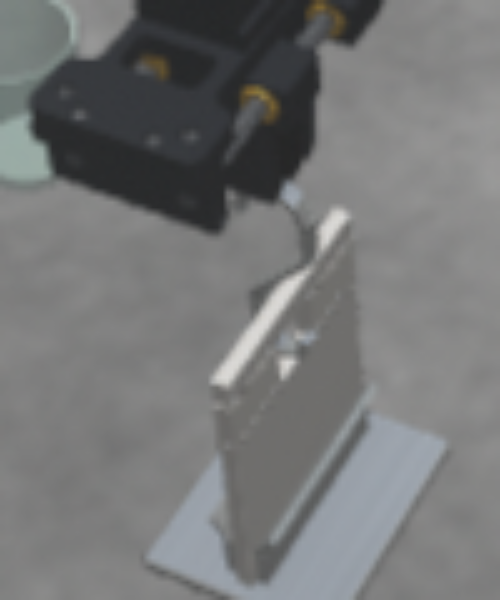

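The hook tip shows through the hole at about (300, 340), so I'm lifting gently.

Request:
carry_out(motion=[0, 0, -0.6, 0, 0, 0, 0, 0, -0.6, 0, 0, 0, 0, 0, -0.5, 0, 0, 0, 0, 0, -0.6, 0, 0, 0, 0, 0, -0.8, 0, 0, 0, 0, 0, -1, 0, 0, 0, 0, 0, -1.2, 0, 0, 0, 0, 0, -1.2, 0, 0, 0])

```text
clock: 19.1
tool_pos: [0.4268, 0.2356, 0.3377]
eef_rot: [1.0, -0.027, 0.0, -0.0]
contact_force: [0.2, 0.1, -2.0]
opening: 0.104
```

Request:
carry_out(motion=[0, 0, -1.2, 0, 0, 0, 0, 0, -1.5, 0, 0, 0, 0, 0, -2, 0, 0, 0, 0, 0, -2, 0, 0, 0, 0, 0, -2, 0, 0, 0, 0, 0, -1.5, 0, 0, 0, 0, 0, -1, 0, 0, 0, 0, 0, 0, 0, 0, 0])

```text
clock: 20.1
tool_pos: [0.4268, 0.2357, 0.4493]
eef_rot: [1.0, -0.027, 0.001, -0.0]
contact_force: [0.1, -0.5, -1.9]
opening: 0.113
```

```bash
python3 - <<'E'
from h import *
go([.6707-.07,-.0518-.0078,.447],6.3)
p=snapshot('side'); cv2.imwrite('pics/s8c.png',cv2.resize(p['frame'][210:410,210:380,::-1],(510,600))); w=cloud(p)
for e in finder.masks_of(p,'board_center')[:2]:
    q=w[e['pixels']]; q=q[~np.isnan(q[:,0])]
    print(round(e['p'],2),np.array(e['extent']),np.percentile(q,[3,50,97],axis=0).round(3).tolist())
E
```

```text
t 20.1 tcp [0.4268 0.2357 0.4493] F [ 0.1 -0.5 -1.9] open 0.99 q [-0.56  0.33 -0.06  1.75  0.02  1.06 -2.25]
shift cm now-axes [18.93 28.56  0.23]  after-turn axes [14.04 31.26  0.23]  turn [-0.0006 -0.0011 -0.1631]
0.74 [401.3 220.  437.2 274.3] [[0.247, -0.253, 0.006], [0.28, -0.216, 0.07], [0.311, -0.181, 0.13]]
0.68 [262.4 264.6 298.3 346.1] [[0.422, 0.171, 0.092], [0.425, 0.243, 0.245], [0.47, 0.288, 0.303]]
```

View pics/s8c.png

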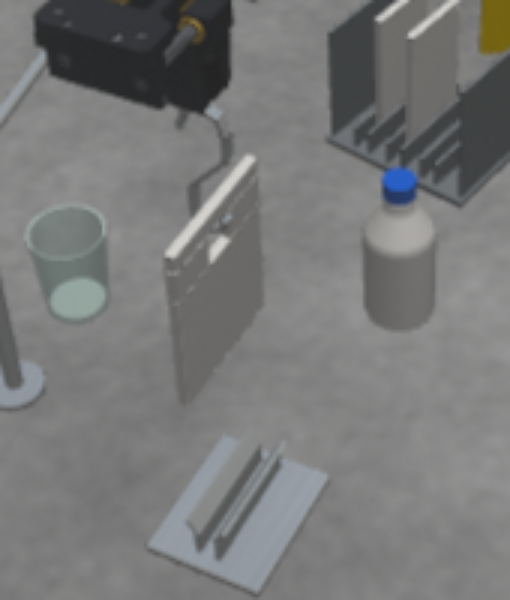

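Request:
carry_out(motion=[0, 0, 0, 0, 0, -0.03, 0, 0, 0, 0, 0, -0.04, 0, 0, 0, 0, 0, -0.04, 0, 0, 0, 0, 0, -0.03, 0, 0, 0, 0, 0, -0.023, 0.3, 0.7, 0, 0, 0, 0, 0.5, 1.2, 0, 0, 0, 0, 0.8, 1.8, 0, 0, 0, 0])

```text
clock: 21.2
tool_pos: [0.4471, 0.1997, 0.4487]
eef_rot: [0.998, 0.055, 0.0, 0.0]
contact_force: [0.2, 0.2, -2.5]
opening: 0.114
```

Request:
carry_out(motion=[0.9, 2, 0, 0, 0, 0, 0.9, 2, 0, 0, 0, 0, 0.9, 2, 0, 0, 0, 0, 0.9, 2, 0, 0, 0, 0, 0.9, 2, 0, 0, 0, 0, 0.9, 2, 0, 0, 0, 0, 0.9, 2, 0, 0, 0, 0, 0.9, 2, 0, 0, 0, 0])

```text
clock: 22.2
tool_pos: [0.5362, 0.0475, 0.4487]
eef_rot: [0.999, 0.054, 0.0, 0.0]
contact_force: [-0.8, 0.0, -1.8]
opening: 0.108
```

Request:
carry_out(motion=[0.9, 2, 0, 0, 0, 0, 0.9, 2, 0, 0, 0, 0, 0.9, 2, 0, 0, 0, 0, 0.9, 2, 0, 0, 0, 0, 0.7, 1.7, 0, 0, 0, 0, 0.4, 1.2, 0, 0, 0, 0, 0.3, 0.7, 0, 0, 0, 0, 0, 0, 0, 0, 0, 0])

```text
clock: 23.2
tool_pos: [0.5983, -0.0605, 0.4486]
eef_rot: [0.999, 0.055, -0.0, -0.0]
contact_force: [-0.2, 0.1, -1.6]
opening: 0.111
```

```bash
python3 - <<'E'
from h import *
go([.6707-.07,-.0518-.0078,.334],6.3)
E
```

```text
t 23.2 tcp [ 0.5983 -0.0605  0.4486] F [-0.2  0.1 -1.6] open 0.98 q [ 0.03  0.52 -0.02  1.43  0.01  1.2  -1.45]
shift cm now-axes [ 0.25 -0.06 11.46]  after-turn axes [ 0.25 -0.06 11.46]  turn [-0.0001  0.     -0.0004]
```

Request:
carry_out(motion=[0, 0, 1, 0, 0, 0, 0, 0, 1.5, 0, 0, 0, 0, 0, 2, 0, 0, 0, 0, 0, 2, 0, 0, 0, 0, 0, 2, 0, 0, 0, 0, 0, 1.7, 0, 0, 0, 0, 0, 1, 0, 0, 0, 0, 0, 0.2, 0, 0, 0])

```text
clock: 24.2
tool_pos: [0.5978, -0.0599, 0.3341]
eef_rot: [0.998, 0.055, -0.001, -0.0]
contact_force: [0.4, -0.5, -2.2]
opening: 0.114
```

Request:
carry_out(motion=[0, 0, 0, 0, 0, 0, 0, 0, 0, 0, 0, 0, 0, 0, 0, 0, 0, 0, 0, 0, 0, 0, 0, 0])

```text
clock: 24.7
tool_pos: [0.5983, -0.0604, 0.335]
eef_rot: [0.998, 0.055, 0.0, 0.0]
contact_force: [-0.4, 0.9, -2.5]
opening: 0.111
```

```bash
python3 - <<'E'
from h import *
go([.6707,-.0518,.334],6.3)
s=monitor.get_state()
p=snapshot('side'); w=cloud(p); d=R.from_quat(s['eef_rot']).inv().apply(w.reshape(-1,3)-s['tool_pos']).reshape(w.shape)
m=(abs(d[...,0])<.03)&(abs(d[...,1])<.015)&(d[...,2]>.066)&(d[...,2]<.15); q=d[m]
for z in np.arange(.07,.15,.01):
    k=q[abs(q[:,2]-z)<.005]
    if len(k): print(z.round(3),len(k),np.percentile(k[:,:2],[5,50,95],axis=0).round(4).tolist())
for n in('side','top'):
    W=w if n=='side' else cloud(snapshot('top'))
    D=R.from_quat(s['eef_rot']).inv().apply(W.reshape(-1,3)-s['tool_pos']).reshape(W.shape)
    X,Y,Z=W[...,0],W[...,1],W[...,2]
    k=(abs(D[...,0]-.0725)<.02)&(Z>.222)&(Z<.245)&(abs(D[...,1])<.24)
    for a in(-.15,-.05,0,.1):
        kk=k&(abs(D[...,1]-a)<.05)
        if kk.sum()>5: print(n,'bar tool-x',a,np.percentile(D[kk][:,0],[3,50,97]).round(4),'zmax',np.percentile(Z[kk],97).round(4),kk.sum())
E
```

```text
t 24.7 tcp [ 0.5983 -0.0604  0.335 ] F [-0.4  0.9 -2.5] open 0.97 q [ 0.04  0.62 -0.03  1.61  0.02  0.92 -1.45]
shift cm now-axes [ 7.29 -0.06  0.1 ]  after-turn axes [ 7.29 -0.06  0.1 ]  turn [ 0.0001 -0.0005 -0.0002]
0.07 18 [[-0.011, -0.0077], [-0.006, -0.0037], [0.0109, 0.0012]]
0.08 21 [[-0.0149, -0.0064], [-0.011, -0.004], [0.0161, 0.0016]]
0.09 14 [[-0.0174, -0.0074], [-0.0137, -0.0045], [0.0169, 0.0023]]
0.1 11 [[-0.0159, -0.0055], [-0.0149, -0.0045], [-0.0123, 0.0025]]
0.11 8 [[-0.0115, -0.0078], [-0.0073, -0.0054], [-0.0047, 0.0015]]
0.12 9 [[-0.003, -0.0066], [-0.0002, -0.0041], [0.0039, -0.0007]]
0.13 9 [[0.0051, -0.007], [0.0088, -0.0042], [0.0127, -0.0019]]
0.14 8 [[0.0092, -0.0082], [0.0106, -0.0041], [0.014, 0.0007]]
side bar tool-x -0.15 [0.0674 0.0707 0.0766] zmax 0.2369 155
side bar tool-x -0.05 [0.0681 0.0707 0.0769] zmax 0.237 127
side bar tool-x 0 [0.0676 0.0707 0.0769] zmax 0.2371 115
side bar tool-x 0.1 [0.0689 0.0709 0.0766] zmax 0.2346 9
top bar tool-x -0.15 [0.0657 0.0692 0.0751] zmax 0.2378 272
top bar tool-x 0.1 [0.065  0.0694 0.0753] zmax 0.2377 110
```

Request:
carry_out(motion=[0.7, 0, 0, 0, 0, 0, 1, 0, 0, 0, 0, 0, 1.2, 0, 0, 0, 0, 0, 1.2, 0, 0, 0, 0, 0, 1.2, 0, 0, 0, 0, 0, 1, 0, 0, 0, 0, 0, 0.6, 0, 0, 0, 0, 0, 0.3, 0, 0, 0, 0, 0])

```text
clock: 25.8
tool_pos: [0.6701, -0.0524, 0.3345]
eef_rot: [0.998, 0.055, -0.0, 0.0]
contact_force: [0.2, -0.3, -1.3]
opening: 0.106
```

Request:
carry_out(motion=[0, 0, 0, 0, 0, 0, 0, 0, 0, 0, 0, 0, 0, 0, 0.5, 0, 0, 0, 0, 0, 0.5, 0, 0, 0, 0, 0, 0.5, 0, 0, 0, 0, 0, 0.5, 0, 0, 0, 0, 0, 0, 0, 0, 0])

```text
clock: 26.68
tool_pos: [0.6695, -0.0525, 0.3141]
eef_rot: [0.998, 0.055, -0.001, -0.0]
contact_force: [-0.7, 0.2, -1.2]
opening: 0.106
```

```bash
python3 - <<'E'
from h import *
go([.6705,-.0518,.3084],6.3)
p=snapshot('side'); cv2.imwrite('pics/s9c.png',cv2.resize(p['frame'][140:330,180:350,::-1],(537,600)))
E
```

```text
t 26.68 tcp [ 0.6695 -0.0525  0.3141] F [-0.7  0.2 -1.2] open 0.93 q [ 0.02  0.74 -0.02  1.4   0.02  1.   -1.46]
shift cm now-axes [ 0.11 -0.05  0.57]  after-turn axes [ 0.11 -0.05  0.57]  turn [-0.0001  0.0012 -0.0001]
```

View pics/s9c.png

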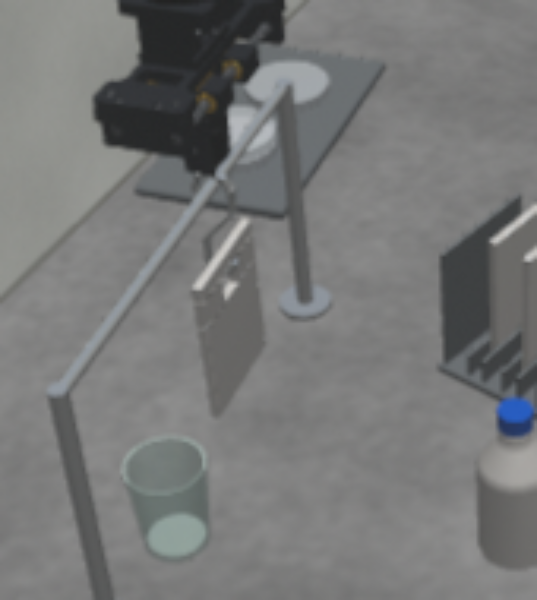

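The bar is inside the hook's bend and the board hangs clear of the beaker. I'll lower the last few millimetres.

Request:
carry_out(motion=[0, 0, 0.3, 0, 0, 0, 0, 0, 0.2, 0, 0, 0, 0, 0, 0, 0, 0, 0, 0, 0, 0, 0, 0, 0])

```text
clock: 27.22
tool_pos: [0.6698, -0.0525, 0.3098]
eef_rot: [0.998, 0.055, 0.0, 0.0]
contact_force: [-0.0, -0.6, -1.5]
opening: 0.108
```

Request:
carry_out(motion=[0, 0, 0.1, 0, 0, 0, 0, 0, 0, 0, 0, 0, 0, 0, 0, 0, 0, 0])

```text
clock: 27.6
tool_pos: [0.6698, -0.0525, 0.3088]
eef_rot: [0.998, 0.055, 0.0, 0.0]
contact_force: [-0.5, 0.7, -2.0]
opening: 0.108
```

Request:
carry_out(motion=[0, 0, 0.1, 0, 0, 0, 0, 0, 0, 0, 0, 0, 0, 0, 0, 0, 0, 0])

```text
clock: 27.98
tool_pos: [0.6701, -0.0525, 0.3084]
eef_rot: [0.998, 0.055, 0.001, 0.0]
contact_force: [-0.6, -0.2, 4.3]
opening: 0.111
```

Request:
carry_out(motion=[0, 0, 0.1, 0, 0, 0, 0, 0, 0, 0, 0, 0, 0, 0, 0, 0, 0, 0])

```text
clock: 28.35
tool_pos: [0.6702, -0.0525, 0.3083]
eef_rot: [0.998, 0.055, 0.001, 0.0]
contact_force: [-2.5, 0.7, 8.4]
opening: 0.111
```

Contact: the bar is now carrying the hook. I'll back off slightly, reduce the grip and open slowly.

Request:
carry_out(motion=[0, 0, -0.1, 0, 0, 0, 0, 0, 0, 0, 0, 0, 0, 0, 0, 0, 0, 0], grip_force=8)

```text
clock: 28.72
tool_pos: [0.6702, -0.0523, 0.3083]
eef_rot: [0.998, 0.055, 0.001, -0.0]
contact_force: [0.3, 1.0, 4.8]
opening: 0.105
```

Request:
carry_out(motion=[0, 0, 0, 0, 0, 0, 0, 0, 0, 0, 0, 0, 0, 0, 0, 0, 0, 0, 0, 0, 0, 0, 0, 0], hand=1.6)

```text
clock: 29.22
tool_pos: [0.6696, -0.0525, 0.3074]
eef_rot: [0.998, 0.055, -0.0, 0.0]
contact_force: [-0.7, -0.6, -0.3]
opening: 0.177
```

Request:
carry_out(motion=[0, 0, 0, 0, 0, 0, 0, 0, 0, 0, 0, 0, 0, 0, 0, 0, 0, 0, 0, 0, 0, 0, 0, 0], hand=4)

```text
clock: 29.72
tool_pos: [0.6698, -0.0525, 0.3077]
eef_rot: [0.998, 0.055, 0.0, 0.0]
contact_force: [1.0, -0.4, -0.8]
opening: 0.453
```

Request:
carry_out(motion=[0, 0, -1, 0, 0, 0, 0, 0, -2, 0, 0, 0, 0, 0, -3, 0, 0, 0, 0, 0, -4, 0, 0, 0, 0, 0, -4, 0, 0, 0, 0, 0, 0, 0, 0, 0, 0, 0, 0, 0, 0, 0, 0, 0, 0, 0, 0, 0])

```text
clock: 30.72
tool_pos: [0.6692, -0.0524, 0.4463]
eef_rot: [0.998, 0.055, -0.001, -0.0]
contact_force: [0.2, 0.2, 0.3]
opening: 0.453
```

Request:
carry_out(motion=[0, 0, 0, 0, 0, 0, 0, 0, 0, 0, 0, 0, 0, 0, 0, 0, 0, 0, 0, 0, 0, 0, 0, 0, 0, 0, 0, 0, 0, 0, 0, 0, 0, 0, 0, 0, 0, 0, 0, 0, 0, 0, 0, 0, 0, 0, 0, 0])

```text
clock: 31.72
tool_pos: [0.6697, -0.0525, 0.4477]
eef_rot: [0.998, 0.055, 0.0, 0.0]
contact_force: [-0.6, -0.0, -0.2]
opening: 0.453
```

```bash
python3 - <<'E'
from h import *
def look():
    p=snapshot('side'); w=cloud(p); X,Y,Z=w[...,0],w[...,1],w[...,2]
    m=(X>.62)&(X<.72)&(Y>-.12)&(Y<.03)&(Z>.03)&(Z<.155); k=w[m]; c=k.mean(0); n=np.linalg.svd(k-c)[2][2]
    print(monitor.get_state()['clock'],'board',c.round(4),'n',n.round(3),'z',np.percentile(k[:,2],[1,99]).round(4))
    m=(X>.62)&(X<.72)&(Y>-.08)&(Y<-.03)&(Z>.25)&(Z<.3); print('grip',np.percentile(w[m],[2,50,98],axis=0).round(4).tolist())
    return p,w
p,w=look()
look(); look()
top=cloud(snapshot('top')); 
cv2.imwrite('pics/s10c.png',cv2.resize(p['frame'][140:330,180:400,::-1],(695,600)))
o=np.load('side.npy'); 
for n,b in (('bottle',(.35,.44,-.04,.05,.1,.15)),('beaker',(.6,.69,.05,.15,.01,.075)),('plains',(.43,.51,-.27,-.14,.12,.15))):
    f=lambda W: np.nanmedian(W[(W[...,0]>b[0])&(W[...,0]<b[1])&(W[...,1]>b[2])&(W[...,1]<b[3])&(W[...,2]>b[4])&(W[...,2]<b[5])],axis=0).round(4)
    print(n,f(o),f(w))
E
```

```text
31.775 board [ 0.6689 -0.0443  0.0947] n [-0.996 -0.092 -0.012] z [0.0325 0.1538]
grip [[0.6578, -0.0572, 0.251], [0.6686, -0.0474, 0.2657], [0.6814, -0.0428, 0.2775]]
31.825 board [ 0.6688 -0.0442  0.095 ] n [-0.995 -0.095 -0.01 ] z [0.0324 0.1541]
grip [[0.6587, -0.0558, 0.2509], [0.6679, -0.0477, 0.2655], [0.6809, -0.0429, 0.2762]]
31.875 board [ 0.6688 -0.044   0.0956] n [-0.995 -0.094 -0.009] z [0.0343 0.1545]
grip [[0.6577, -0.0552, 0.2512], [0.6678, -0.0474, 0.2655], [0.682, -0.0421, 0.277]]
bottle [0.3954 0.0144 0.1192] [0.3956 0.0143 0.1195]
beaker [0.6418 0.1061 0.051 ] [0.641  0.1049 0.0512]
plains [ 0.4724 -0.2022  0.1331] [ 0.4732 -0.2045  0.1322]
```

View pics/s10c.png

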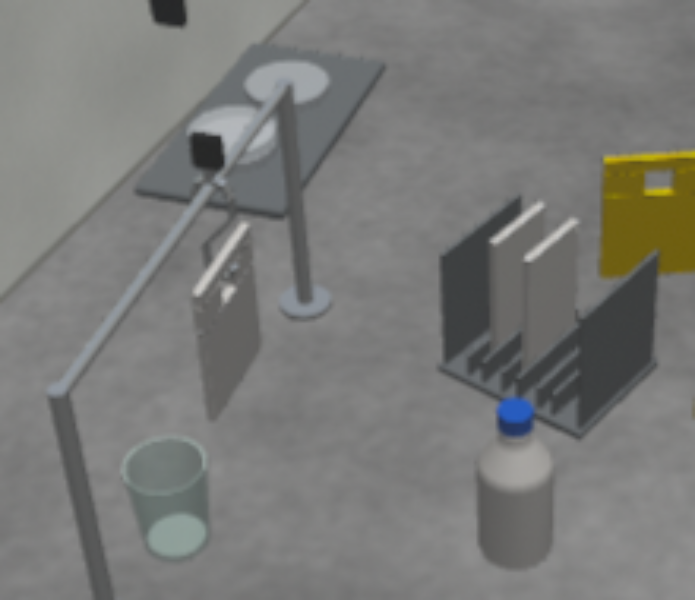

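The hook hangs on the rail at about (205, 170), with the board upright and free below it. The beaker, bottle and plain boards are unchanged. I'm handing the job in.

```bash
python3 -c "
from plant import workorder
print(workorder.finish_job())"
```

```text
the job is handed in; nothing more can be done
None
```

The wide board now hangs from the S-hook on the drying rail. I handed the job in at about 32 s of the 72 s allowed; the interface gives no verdict.

**What I did**
- Lifted the board out of the rack's front slot, stood it in the single stand and let go.
- Took the S-hook off the rail by its grip and passed its lower bend through the hole.
- Lifted the board clear of the stand on the hook alone.
- Hung the hook back on the rail about 15 cm from the beaker, then opened the gripper and backed the arm off upward.

**Last checks (side camera)**
- **Board:** it hangs within about 1° of upright with its underside about 32 mm above the bench. It barely moved over three successive pictures, though those span only about 0.1 s.
- **Hook:** the grip was measured about 4 mm higher than the 0.262 m expected for a hung hook. That is probably because only part of the grip was in the measured area; the force on lowering and the picture both showed the hook seated on the bar.
- **Other things:** bottle, beaker and plain boards are within about 2.5 mm of where they started, close to the camera's accuracy.

No check failed. I judged clearance from the pictures and positions, as contact forces on the board cannot be read directly.

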